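# Square a paraffin block into the corner of its jig

### The arm

A 6-joint arm with a two-finger parallel gripper is mounted at the origin on a cart in front of the work surface, level with it; the furniture and walls round the work are solid. World frame = base frame: x ahead of the robot, y to its left, z up, the work surface at z = 0. Lengths are in mm, angles in rad, forces in N, time in s.
With the tool pointing down it reaches from about 350 to 875 mm from the base axis. Payload 4.2 kg.
Tool frame: the origin (TCP) lies midway between the tips of the shut fingers; the grasp point (between the pads) lies 19 mm behind it (r.grip_depth is the distance from the TCP to the grasp point, in mm); y points along the fingers, x is the direction in which the jaws open and shut, and the axes are right-handed (so a half turn about y gives the same grasp; the last joint's range is limited). The gripper opens to 87 mm and grips with 3 to 60 N. Pads are 19 mm wide; open, the fingers measure 117 mm over their backs; the gripper's body (75 mm by 190 mm) begins 51 mm behind the grasp point.
Start: joints at [1.417, 0.385, 0.008, 0, -1.194, -0.259], TCP at [250.701, 572.493, 222.55] pointing down, gripper open.
Joint ranges: [-3.14, 3.14], [-1.21, 2.06], [-1.07, 1.41], [-3.16, 2.05], [-2.99, -0.16], [-3.1, 3.1]. Speed limits (rad/s): [2.79, 2.79, 3.14, 3.14, 3.14, 3.14].

### API

Orientations are given as a rotation vector (axis times angle).
In Python, from rig import r gives the robot as it stands.
- The arm moves only by the tool drive_tool, never from a script. Its argument "commands" is a list that holds one entry, the list of rows, each a list of 7 numbers: the turn, a rotation vector about the tool's x, y, z in rad, then the shift along the tool's x, y, z in m, then the closure, from 0 (fully open) to 1 (shut). In form: [[[rx, ry, rz, dx, dy, dz, gripper], ...]]. A call has 1 to 10 rows; each row shifts and turns the pose as measured when the row begins, along the tool's axes as they then stand; what a row does not reach is not made up. A row lasts 1/10 s, in which the tool goes at most 50 mm and 8.59 degrees, less where a joint would pass 70% of its speed; a pose out of reach is approached as far as the arm can. A call is refused whole if a number of a shift passes 0.05 or a number of a turn 0.15, either way. A call with a gripper value outside its range is refused whole. The fingers move at their own pace and stop on an object; "newtons" is the grip in N (left out, the last holds). Time passes only in rows, so rows that do not move let the fingers close. It gives the time, the measured TCP pose, the force and the opening at its end, in the units of the state.
- r.observe(): the state, without advancing time (a new reading comes with each control period).
- r.grab_frame(name): name is "side" or "top" or "wrist"; returns the picture (420x560x3 uint8, red, green, blue); there is no depth.
- r.camera_params(name): a dict with "intrinsics" (3x3 intrinsics, pixels), "D" ([k1, k2, p1, p2, k3] as OpenCV has them; the pictures are not rectified), "eye" and "attitude" of the camera in the world; the wrist camera has in their place "tool_from_camera" (4x4, takes a point from camera to tool coordinates, whose origin is the TCP and whose axes are the tool frame's). Camera axes: x right, y down, z forward; pixel columns grow to the right and rows downward; lengths in mm; the calibration is good to about 2 mm. A picture is of the moment at which its call begins: read the wrist's pose just before it. camera_params takes no time and is no camera call.
- r.sign_off(): hands the job in, once; it reports no verdict.
The state is a dict: "time_s": time; "joint_positions": joint angles; "dq": joint speeds; "joint_torque": joint torques, N m; "position": TCP position; "eef_rot": TCP orientation; "contact_force": force on the tool from outside, world axes, zero at the start; "torque": the same for the moment, N m; "width": opening from 0.0 (shut) to 1.0 (fully open).
Only numpy, scipy, OpenCV 4.12 (cv2) and the standard library are available. Lean on these libraries where they do the work, as an engineer would, in place of code of your own. Each camera call takes 0.05 s, during which the arm holds its last target. There are 200 camera calls.

### The job

Square up the loose paraffin block for trimming, only by pushing it with the fingertips: first push it back until its long side lies flat against the jig's long rail, near where it now stands, then slide it along the rail, staying against the rail all the way, into the corner pocket until it is fully home, flush with the rail and up against the end stop. Do not pick the block up or tip it over, and leave the other things on the bench where they are.

Things in the scene. Friction and masses are not known exactly. Their poses are not given: they have to be found in the camera images.
- jig: Flat squaring jig, dark plate with bright steel bars, fixed to the bench. Origin under it at bench height; x points across it to the rail (away from the robot), y along the rail to the pocket (robot's left), z up. Plate: x -58 to +52, y -140 to +140 mm; the block slides on its upper face, z = 6 mm. Rail, end stop and guide all end at z = 16 mm: the block stands 12 mm above them and can be pushed by fingertips held above them.
- rail_mid (a point): Middle of the rail's top inner edge (jig x +40, y 0, z +16 mm); axes as the jig's. The rail is a straight bar, 12 mm thick, along the whole far edge of the plate; its face at jig x = +40 mm looks to -x.
- stop_edge (a point): Top edge of the end stop's face (jig x +22, y +125, z +16 mm); axes as the jig's. The stop is a bar across the +y end, jig x -3 to +52 mm, 15 mm thick; its face looks to -y.
- guide_edge (a point): Start of the guide's top inner edge (jig x +5, y +95, z +16 mm); axes as the jig's. The guide is a bar 8 mm thick, parallel to the rail, from here to the end stop: pocket 35 mm wide, 30 mm deep, so the seated block sticks 16 mm out of it. Before it a mouth piece of the same height flares away from the rail, reaching jig y +72, x -14 mm.
- home (a point): Fixed to the jig: where the centre of the block is when it is fully home in the corner (x +25, y +102, z +17 mm in the jig's frame). Its axes are those of the jig.
- block: Cream-coloured paraffin block, loose, 30 x 46 x 22 mm (x, y, z), about 50 g, lying flat on the jig's plate away from the pocket, up to 0.5 rad askew. Origin in the middle of its underside; y is its long axis, z up.
- block_center (a point): Centre of the paraffin block, 11 mm above its underside.
- stopper: Bystander: red-brown rubber stopper, 26 mm in diameter, 26 mm tall, standing on the bench behind the jig; origin at the middle of its underside.
- vial: Bystander: screw-capped vial, 23 mm in diameter, 48 mm tall, standing on the bench behind the jig; origin at the middle of its underside.
- dish: Bystander: closed petri dish, 63 mm in diameter, 14 mm tall, on the bench behind the jig; origin at the middle of its underside.
- forceps: Bystander: steel forceps, 13 x 122 x 10 mm, lying on the bench to the right of the jig, pointing away from the robot; origin at the middle of its underside, y along its length.
There are look-alikes about, which are no part of the job. What is shaped like the block but red is not meant.

How it is judged:
By the outcome, as a careful person would: the job done as asked, in the order asked, and still so for the second after the job is handed in, with the robot touching nothing.
It also fails if it takes over 42 s, if anything falls off the work surface, if the arm or the gripper's body presses on something with over 40 N, if the wrist force passes 120 N, or if a joint passes its speed limit or range.

## Working session

There is one attempt and no reset: what is moved stays moved. The work goes in short steps, Python scripts to look and compute and a tool call to move; the robot and the scene stay as the last step left them, time stands still between calls to the robot, and variables do not carry over. Pictures are saved under pics/ and viewed, about 8 in all and at most 12, crops included, and the job is handed in when it is done.

Besides the shell and the picture viewer there is one more tool, called after "Call:" as name(argument=value, ...) on one line, values as JSON. drive_tool: Moves the arm, as the interface text tells. Its arguments: {"type":"object","properties":{"commands":{"type":"array","items":{"type":"array","items":{"type":"array","items":{"type":"number"}}}},"newtons":{"type":"number"}},"required":["commands"]}

```bash
ls; mkdir -p pics; python3 - <<'E'
from rig import r
import cv2,numpy as np
s=r.observe();print(s)
for n in ("top","side"):
    print(r.camera_params(n)); cv2.imwrite(f"pics/{n}0.png",r.grab_frame(n)[:,:,::-1])
E
```

```text
pics
{'time_s': 0.0, 'joint_positions': array([ 1.41658468e+00,  3.85562063e-01,  6.62959327e-03, -5.21259811e-04,
       -1.19398697e+00, -2.58567723e-01]), 'dq': array([-3.27272597e-04, -6.47287260e-05,  5.17346824e-04, -1.36537493e-03,
       -1.27503701e-03,  1.40649782e-03]), 'joint_torque': array([ 9.29027883e-04, -3.90667534e+01,  1.87398595e+01,  4.21961501e+00,
        1.09121029e-02, -1.90389133e-04]), 'position': array([250.47720443, 571.95755276, 221.45444477]), 'eef_rot': array([-0.98659552,  1.50586357, -1.50811989]), 'contact_force': array([ 0.53906512, -0.6743767 , -0.13158571]), 'torque': array([-0.00362956,  0.0040479 , -0.01922912]), 'width': 1.000236970710261}
{'intrinsics': array([[379.23356445,   0.        , 279.00961271],
       [  0.        , 379.23356445, 207.78037354],
       [  0.        ,   0.        ,   1.        ]]), 'D': array([-0.05699448,  0.        ,  0.        ,  0.        ,  0.        ]), 'eye': array([452.60342823,  -9.1234874 , 879.91470745]), 'attitude': array([-2.11548263,  2.10581283, -0.22475774])}
{'intrinsics': array([[441.79924576,   0.        , 279.18702949],
       [  0.        , 441.79924576, 205.45406037],
       [  0.        ,   0.        ,   1.        ]]), 'D': array([0.00986438, 0.        , 0.        , 0.        , 0.        ]), 'eye': array([ 211.58042538, -616.06298418,  571.67294178]), 'attitude': array([-2.09754036,  0.67018723, -0.34003046])}
```

View pics/top0.png

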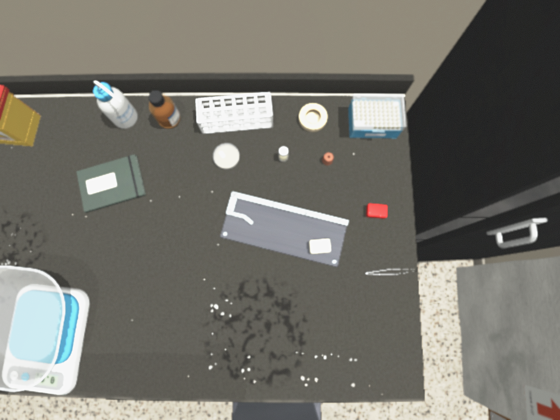

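View pics/side0.png

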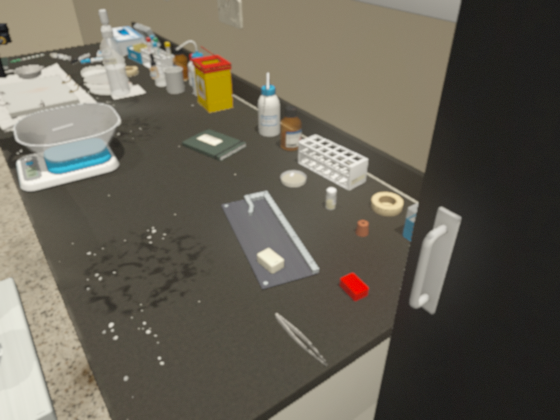

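Top view: the jig runs from about (222,230) to (349,215), the rail is on its far side, the pocket is at upper left (245,212), and the block is at (320,246). The red decoy is at (377,211). The side view agrees.

```bash
cat > h.py <<'E'
import cv2,numpy as np
from scipy.spatial.transform import Rotation as R
from rig import r
def cam(n,s=None):
    p=r.camera_params(n)
    if n=="wrist":
        s=s or r.observe(); T=np.array(p["tool_from_camera"]); Rt=R.from_rotvec(s["eef_rot"]).as_matrix()
        return p["intrinsics"],p["D"],Rt@T[:3,:3],Rt@T[:3,3]+s["position"]
    return p["intrinsics"],p["D"],R.from_rotvec(p["attitude"]).as_matrix(),p["eye"]
def ray(c,uv,z):
    K,D,M,e=c
    q=cv2.undistortPoints(np.array(uv,float).reshape(-1,1,2),K,D)[:,0]
    d=np.c_[q,np.ones(len(q))]@M.T
    return e+d*((z-e[2])/d[:,2])[:,None]
def proj(c,P):
    K,D,M,e=c
    return cv2.projectPoints((np.atleast_2d(P)-e)@M,np.zeros(3),np.zeros(3),K,D)[0][:,0]
E
python3 - <<'E'
from h import *
c=cam("top"); print(c[2].round(2))
print("plate corners",ray(c,[(222,235),(229,194),(349,215),(338,263)],6).round(0))
print("block",ray(c,[(320,246)],28).round(0))
print("stopper vial dish forceps red",ray(c,[(328,158),(284,154),(227,156),(390,271),(377,211)],15).round(0))
s=r.observe();print(R.from_rotvec(s["eef_rot"]).as_matrix().round(3)); p=r.camera_params("wrist");print(p)
E
```

```text
[[ 0.   -0.98  0.21]
 [-1.   -0.   -0.  ]
 [ 0.   -0.21 -0.98]]
plate corners [[ 574.  122.    6.]
 [ 673.  109.    6.]
 [ 623. -174.    6.]
 [ 511. -146.    6.]]
block [[ 547. -102.   28.]]
stopper vial dish forceps red [[ 761. -127.   15.]
 [ 770.  -21.   15.]
 [ 765.  116.   15.]
 [ 492. -262.   15.]
 [ 631. -239.   15.]]
[[-0.401 -0.001  0.916]
 [-0.916 -0.002 -0.401]
 [ 0.002 -1.     0.   ]]
{'intrinsics': array([[346.13440424,   0.        , 276.82645264],
       [  0.        , 346.13440424, 203.36494067],
       [  0.        ,   0.        ,   1.        ]]), 'D': array([-0.02029965,  0.        ,  0.        ,  0.        ,  0.        ]), 'tool_from_camera': array([[ 9.99999873e-01,  1.92523491e-04,  4.66645263e-04,
         6.93596158e-02],
       [-3.95209765e-04, -2.76530891e-01,  9.61004948e-01,
        -1.62593143e+02],
       [ 3.14057858e-04, -9.61005010e-01, -2.76530779e-01,
         7.62237622e+01],
       [ 0.00000000e+00,  0.00000000e+00,  0.00000000e+00,
         1.00000000e+00]])}
```

Call:
drive_tool(commands=[[[0, -0.11, 0, 0, 0, 0, 0.88], [0, -0.11, 0, 0, 0, 0, 0.88], [0, 0, 0, 0.04, 0, 0.024, 0.88], [0, 0, 0, 0.04, 0, 0.024, 0.88], [0, 0, 0, 0.04, 0, 0.024, 0.88], [0, 0, 0, 0.04, 0, 0.024, 0.88], [0, 0, 0, 0.04, 0, 0.024, 0.88], [0, 0, 0, 0.04, 0, 0.024, 0.88], [0, 0, 0, 0.04, 0, 0.024, 0.88], [0, 0, 0, 0.04, 0, 0.024, 0.88]]], newtons=10)

```text
time_s: 1.1
position: [381.5, 212.3, 217.0]
eef_rot: [-1.133, 1.334, -1.343]
contact_force: [0.2, 0.0, -0.2]
width: 0.181
```

Call:
drive_tool(commands=[[[0, 0, 0, 0.041, 0.005, 0.025, 0.88], [0, 0, 0, 0.041, 0.005, 0.025, 0.88], [0, 0, 0, 0.041, 0.005, 0.025, 0.88], [0, 0, 0, 0.041, 0.005, 0.025, 0.88], [0, 0, 0, 0.041, 0.005, 0.025, 0.88], [0, 0, 0, 0.041, 0.005, 0.025, 0.88], [0, 0, 0, 0, 0, 0, 0.88], [0, 0, 0, 0, 0, 0, 0.88]]])

```text
time_s: 1.9
position: [487.4, -72.6, 187.0]
eef_rot: [-1.129, 1.341, -1.347]
contact_force: [0.7, -0.3, 0.4]
width: 0.122
```

```bash
python3 - <<'E'
from h import *
s=r.observe();f=r.grab_frame("wrist")
print(s["position"].round(1),R.from_rotvec(s["eef_rot"]).as_matrix().round(3),s["width"])
np.save("w1.npy",f); cv2.imwrite("pics/w1.png",f[:,:,::-1])
import pickle;pickle.dump(s,open("s1.pkl","wb"))
E
```

```text
[487.4 -72.6 187. ] [[-0.181 -0.007  0.984]
 [-0.983 -0.009 -0.181]
 [ 0.011 -1.    -0.005]] 0.12235613670854556
```

View pics/w1.png

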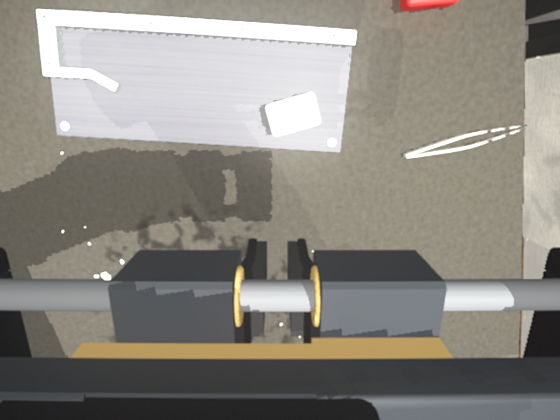

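Wrist view: the rail runs along the top from (38,12) to (356,30), with the pocket at left around (50..115, 75..90). The block is askew at (293,114) and the forceps at (465,140). Measuring now.

```bash
python3 - <<'E'
from h import *
import pickle
s=pickle.load(open("s1.pkl","rb"));f=np.load("w1.npy");c=cam("wrist",s)
m=(f.min(2)>215).astype(np.uint8)
n,l,st,ce=cv2.connectedComponentsWithStats(m)
for i in range(1,n):
    if st[i,4]>150: print(i,st[i],ce[i].round(1))
for i in range(1,n):
    if st[i,4]>150 and st[i,0]<30+10 and st[i,1]<20:   # rail
        xs=np.arange(70,340,4); top=[];bot=[]
        for x in xs:
            col=np.where(l[:120,x]==i)[0]; top.append(col.min()); 
        P=ray(c,np.c_[xs,top],16)[:,:2]; v=cv2.fitLine(P.astype(np.float32),cv2.DIST_HUBER,0,.01,.01).ravel();print("rail back",v, "yaw",np.arctan2(v[0],-v[1]))
        xs=np.arange(st[i,0],st[i,0]+st[i,2]);
print(f[70:145,292][::3].min(1), f[0:60,200].min(1))
print("plate/rail corners z16 back",ray(c,[(38,10),(356,30)],16).round(1))
cv2.imwrite("pics/w1c.png",cv2.resize(f[0:165,20:380,::-1],None,fx=2.2,fy=2.2,interpolation=cv2.INTER_CUBIC))
E
```

```text
1 [   36     9   321   143 29990] [208.2  76.6]
51 [405 130  83  29 585] [445.9 146.1]
67 [ 240  292   70   18 1137] [275.1 300.4]
68 [ 444  292   70   18 1117] [477.7 300. ]
rail back [ 2.4172942e-01  9.7034371e-01  6.4310150e+02 -3.9093010e+01] yaw 2.897445
[230 230 230 231 229 230 232 232 229 255 255 255 255 255 255 255 255 255
 255 255 255 239 236 236 234] [134 135 133 135 136 136 137 137 139 139 140 141 139 139 139 141 139 135
 231 255 255 255 255 255 255 255 255 255 255 255 255 255 255 255 234 163
 191 216 217 218 219 218 218 219 219 220 220 218 220 220 219 217 218 219
 221 221 221 221 220 220]
plate/rail corners z16 back [[ 677.   101.3   16. ]
 [ 610.6 -168.4   16. ]]
```

View pics/w1c.png

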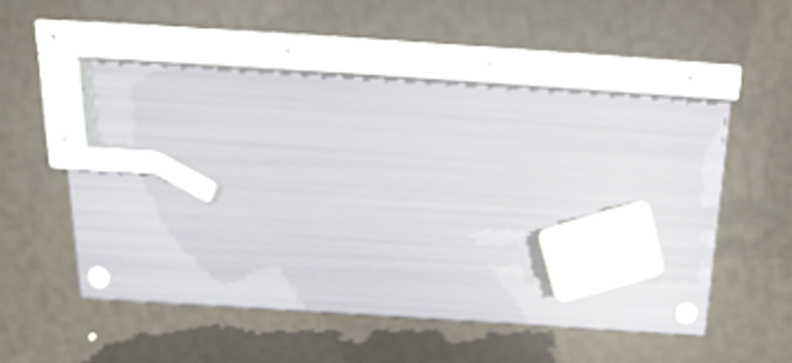

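```bash
cat >> h.py <<'E'
def measure(f,c,tips=True):
    m=(f.min(2)>244).astype(np.uint8); out={}
    n,l,st,ce=cv2.connectedComponentsWithStats(m)
    i=max((i for i in range(1,n) if st[i,3]<150 and st[i,1]<200),key=lambda i:st[i,2])
    x0,w=st[i,0],st[i,2]; xs=np.arange(x0+8,x0+w-8,2)
    cols=[np.where(l[:,x]==i)[0] for x in xs]
    P=ray(c,np.c_[xs,[k.min()-.5 for k in cols]],16)[:,:2]
    v=cv2.fitLine(P.astype(np.float32),cv2.DIST_HUBER,0,.01,.01).ravel().astype(float)
    d=v[:2]*np.sign(v[1]); nx=np.array([d[1],-d[0]])
    ys,xx=np.where(l==i); Q=ray(c,np.c_[xx,ys],16)[:,:2]@d
    o=d*(Q.max()+Q.min())/2 + nx*(v[2:]@nx-52)
    print("jig origin",o.round(1),"yaw",-np.arctan2(d[0],d[1]).round(4),"len",(Q.max()-Q.min()).round(1))
    for j in range(1,n):
        if j!=i and 400<st[j,4]<6000:
            k=max(cv2.findContours((l==j).astype(np.uint8),0,1)[0],key=len)[:,0]
            W=(ray(c,k,28)[:,:2]-o)@np.c_[nx,d]
            rc=cv2.minAreaRect(W.astype(np.float32)); print("blob px",ce[j].round(0),"jig xy,size,ang",np.round(rc[0],1),np.round(rc[1],1),round(rc[2],1),cv2.boxPoints(rc).round(0).tolist())
    return o,nx,d
E
python3 - <<'E'
from h import *
import pickle
s=pickle.load(open("s1.pkl","rb"));f=np.load("w1.npy");c=cam("wrist",s)
o,nx,d=measure(f,c); np.save("jig.npy",np.array([o,nx,d]))
M=R.from_rotvec(s["eef_rot"]).as_matrix()
print(s["position"][:2],(s["position"][:2]-o)@np.c_[nx,d], "tool z angle",np.arctan2(M[1,2],M[0,2]))
print("guide check",((ray(c,[(20+152/2.2,175/2.2)],16)[:,:2]-o)@np.c_[nx,d]))
E
```

```text
jig origin [594.3 -20.4] yaw -0.244 len 280.7
blob px [293. 114.] jig xy,size,ang [-23.9 -89.2] [30.6 46.4] 19.8 [[-46.0, -72.0], [-30.0, -116.0], [-2.0, -106.0], [-17.0, -62.0]]
blob px [445. 146.] jig xy,size,ang [ -43.4 -233.6] [13.5 76.1] 17.9 [[-61.0, -199.0], [-38.0, -272.0], [-25.0, -268.0], [-49.0, -195.0]]
[487.44404246 -72.64936145] [-91.09775582 -76.48290784] tool z angle -0.1818396038234615
guide check [[-4.51774642 98.02003405]]
```

Call:
drive_tool(commands=[[[0, 0.062, 0, 0, 0.02, 0, 0.88], [0, 0, 0, 0.0065, 0.04, 0.009, 0.88], [0, 0, 0, 0.006, 0.04, 0.009, 0.88], [0, 0, 0, 0, 0.04, 0, 0.88], [0, 0, 0, 0, 0.02, 0, 0.88], [0, 0, 0, 0, 0, 0, 0.88]]])

```text
time_s: 2.55
position: [504.2, -81.8, 26.2]
eef_rot: [-1.094, 1.37, -1.385]
contact_force: [-0.6, -0.0, 0.2]
width: 0.121
```

```bash
cat >> h.py <<'E'
def tcp():
    s=r.observe(); o,nx,d=np.load("jig.npy"); M=R.from_rotvec(s["eef_rot"]).as_matrix()
    p=(s["position"][:2]-o)@np.c_[nx,d]; F=s["contact_force"]
    print("t",round(s["time_s"],2),"jig tcp",p.round(1),"z",s["position"][2].round(1),"yaw off",(np.arctan2(M[1,2],M[0,2])+.244).round(3),"down",M[:,1].round(3),"F jig",(F[:2]@np.c_[nx,d]).round(1),F[2].round(1),"w",s["width"].round(3))
E
python3 -c "from h import *;tcp()"
```

```text
Traceback (most recent call last):
  File "h.py", line 39, in tcp
    print("t",round(s["time_s"],2),"jig tcp",p.round(1),"z",s["position"][2].round(1),"yaw off",(np.arctan2(M[1,2],M[0,2])+.244).round(3),"down",M[:,1].round(3),"F jig",(F[:2]@np.c_[nx,d]).round(1),F[2].round(1),"w",s["width"].round(3))
                                                                                                                                                                                                                        ^^^^^^^^^^^^^^^^
AttributeError: 'float' object has no attribute 'round'
```

Call:
drive_tool(commands=[[[0, 0, 0, 0.007, 0.013, 0, 0.88], [0, 0, 0, 0, 0, 0.005, 0.88], [0, 0, 0, 0, 0, 0.005, 0.88], [0, 0, 0, 0, 0, 0.005, 0.88], [0, 0, 0, 0, 0, 0.005, 0.88], [0, 0, 0, 0, 0, 0.005, 0.88], [0, 0, 0, 0, 0, 0.005, 0.88], [0, 0, 0, 0, 0, 0.005, 0.88], [0, 0, 0, 0, 0, 0.005, 0.88], [0, 0, 0, 0, 0, 0.005, 0.88]]])

```text
time_s: 3.55
position: [554.5, -94.4, 21.1]
eef_rot: [-1.089, 1.355, -1.382]
contact_force: [-0.8, 0.7, -0.6]
width: 0.122
```

```bash
sed -i 's/s\["width"\].round(3)/round(s["width"],3)/' h.py; python3 - <<'E'
from h import *
tcp(); s=r.observe(); f=r.grab_frame("wrist"); cv2.imwrite("pics/w2.png",f[:,:,::-1])
E
```

```text
t 3.55 jig tcp [-20.7 -81.4] z 21.1 yaw off 0.023 down [ 0.015 -0.007 -1.   ] F jig [-0.9  0.5] -0.6 w 0.122
```

View pics/w2.png

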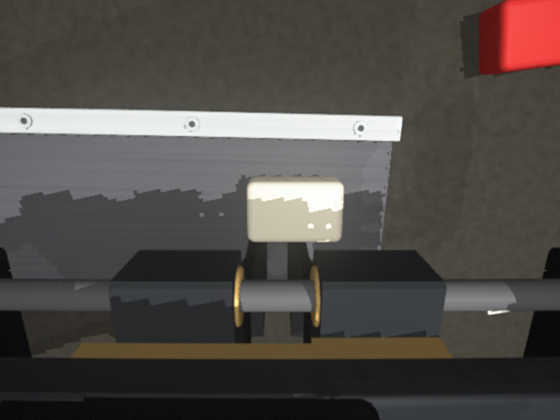

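Block already nearly parallel to the rail (px 247–343, centred at column 295). The tips are about 9 mm left of its middle and a bit high, so I'll back off, re-centre lower and continue.

Call:
drive_tool(commands=[[[0, 0, 0, 0, 0, -0.006, 0.88], [-0.008, 0.012, 0, 0.002, 0.002, -0.004, 0.88], [-0.007, 0.012, 0, 0.003, 0.003, 0, 0.88], [0, 0, 0, 0.003, 0.003, 0, 0.88], [0, 0, 0, 0.003, 0.003, 0, 0.88], [0, 0, 0, 0, 0, 0, 0.88]]])

```text
time_s: 4.2
position: [541.7, -103.9, 8.8]
eef_rot: [-1.085, 1.387, -1.392]
contact_force: [0.4, 0.2, 0.1]
width: 0.117
```

```bash
python3 -c "from h import *;tcp()"
```

```text
t 4.2 jig tcp [-30.9 -93.7] z 8.8 yaw off -0.003 down [-0.    -0.004 -1.   ] F jig [0.4 0.3] 0.1 w 0.117
```

Call:
drive_tool(commands=[[[0, 0, 0, -0.002, -0.002, 0, 0.88], [0, 0, 0, -0.001, -0.002, 0.003, 0.88], [0, 0, 0, 0, 0, 0.004, 0.88], [0, 0, 0, 0, 0, 0.004, 0.88], [0, 0, 0, 0, 0, 0.004, 0.88], [0, 0, 0, 0, 0, 0.004, 0.88], [0, 0, 0, 0, 0, 0.003, 0.88]]])

```text
time_s: 4.9
position: [565.5, -106.5, 13.3]
eef_rot: [-1.085, 1.387, -1.391]
contact_force: [-0.2, -0.1, 1.1]
width: 0.12
```

```bash
python3 -c "from h import *;tcp()"
```

```text
t 4.9 jig tcp [ -7.2 -90.4] z 13.3 yaw off -0.003 down [-0.001 -0.004 -1.   ] F jig [-0.2 -0.2] 1.1 w 0.12
```

Call:
drive_tool(commands=[[[0, 0, 0, 0, 0, 0.002, 0.88], [0, 0, 0, 0, 0, 0.002, 0.88], [0, 0, 0, 0, 0, 0.002, 0.88], [0, 0, 0, 0, 0, 0.002, 0.88]]])

```text
time_s: 5.3
position: [570.7, -108.4, 12.7]
eef_rot: [-1.091, 1.394, -1.389]
contact_force: [-6.5, 4.5, 5.1]
width: 0.118
```

```bash
python3 -c "from h import *;tcp()"
```

```text
t 5.3 jig tcp [ -1.7 -91. ] z 12.7 yaw off -0.004 down [-0.009 -0.003 -1.   ] F jig [-7.4  2.8] 5.1 w 0.118
```

Call:
drive_tool(commands=[[[0, 0, 0, 0, 0, 0.003, 0.88], [0, 0, 0, 0, 0, 0.003, 0.88]]])

```text
time_s: 5.5
position: [570.4, -108.9, 11.9]
eef_rot: [-1.1, 1.405, -1.383]
contact_force: [-6.9, 4.4, 5.5]
width: 0.123
```

```bash
python3 - <<'E'
from h import *
tcp(); f=r.grab_frame("wrist"); cv2.imwrite("pics/w3.png",f[60:260,150:400,::-1].repeat(3,0).repeat(3,1))
E
```

```text
t 5.5 jig tcp [ -1.8 -91.6] z 11.9 yaw off -0.005 down [-0.022 -0.002 -1.   ] F jig [-7.8  2.6] 5.5 w 0.123
```

View pics/w3.png

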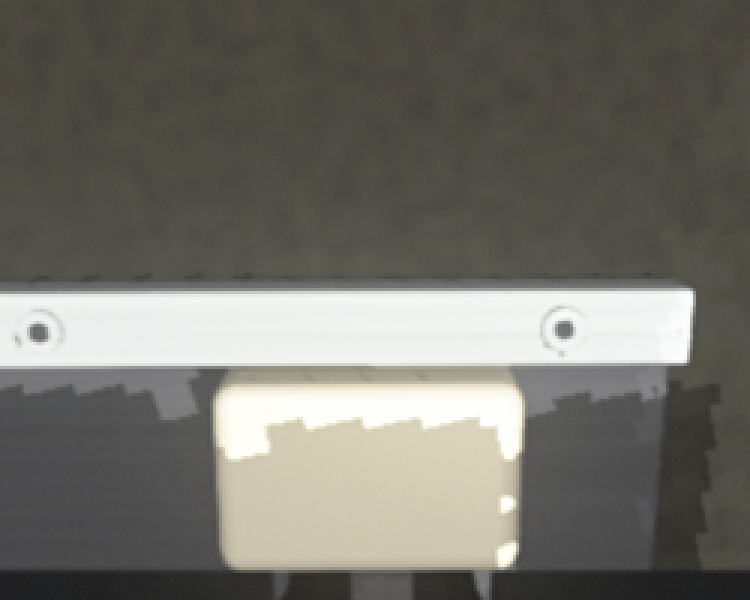

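Block lies flat against the rail, both ends even, and the push force confirms contact. Backing off, closing the fingers and going round to its right end.

Call:
drive_tool(commands=[[[0.01, 0, 0, 0, 0, -0.008, 0.88], [0.01, 0, 0, 0, 0, -0.012, 1], [0, 0, 0, 0.005, 0, -0.008, 1], [0, 0, 0, 0.012, 0, 0, 1], [0, 0, 0, 0.012, 0, 0, 1], [0, 0, 0, 0.012, 0, 0, 1], [0, 0, 0, 0.008, 0, 0, 1], [0, 0, 0, 0, 0, 0, 1]]])

```text
time_s: 6.35
position: [533.4, -154.6, 13.0]
eef_rot: [-1.082, 1.383, -1.398]
contact_force: [-0.3, 0.6, -0.1]
width: 0.003
```

```bash
python3 - <<'E'
from h import *
tcp(); f=r.grab_frame("wrist"); cv2.imwrite("pics/w4.png",f[:,:,::-1])
E
```

```text
t 6.35 jig tcp [ -26.7 -144.9] z 13.0 yaw off -0.005 down [ 0.004 -0.007 -1.   ] F jig [-0.5  0.5] -0.1 w 0.003
```

View pics/w4.png

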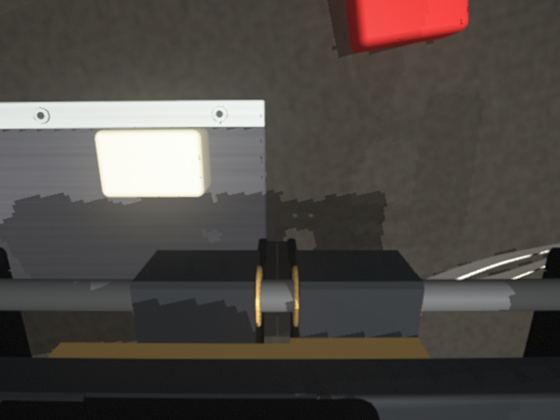

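The block stays at the rail (px 97–208, parallel to it); fingers shut, clear to its right. Next forward to the block's end face.

Call:
drive_tool(commands=[[[0, 0, 0, 0, 0, 0.01, 1], [0, 0, 0, 0, 0, 0.012, 1], [0, 0, 0, 0, 0, 0.012, 1], [0, 0, 0, 0, 0, 0.01, 1], [0, 0, 0, 0, 0, 0.004, 1], [0, 0, 0, 0, 0, 0, 1]]])

```text
time_s: 7.0
position: [585.7, -166.2, 13.2]
eef_rot: [-1.082, 1.38, -1.397]
contact_force: [-1.6, -0.1, 0.5]
width: 0.006
```

```bash
python3 -c "from h import *;tcp()"
```

```text
t 7.0 jig tcp [  26.9 -143.5] z 13.2 yaw off -0.002 down [ 0.006 -0.008 -1.   ] F jig [-1.5 -0.5] 0.5 w 0.006
```

Call:
drive_tool(commands=[[[0, 0, 0, -0.003, 0, -0.002, 1], [0, 0, 0, -0.005, 0, -0.001, 1], [0, 0, 0, -0.005, 0, 0, 1], [0, 0, 0, -0.005, 0, 0, 1], [0, 0, 0, -0.005, 0, 0, 1], [0, 0, 0, -0.005, 0, 0, 1], [0, 0, 0, -0.005, 0, 0, 1], [0, 0, 0, -0.005, 0, 0, 1]]])

```text
time_s: 7.8
position: [590.5, -124.9, 12.8]
eef_rot: [-1.084, 1.381, -1.396]
contact_force: [-0.0, -0.7, -0.3]
width: 0.004
```

```bash
python3 - <<'E'
from h import *
tcp(); f=r.grab_frame("wrist"); cv2.imwrite("pics/w5.png",f[60:260,150:400,::-1].repeat(3,0).repeat(3,1))
E
```

```text
t 7.8 jig tcp [  21.6 -102.3] z 12.8 yaw off -0.002 down [ 0.004 -0.007 -1.   ] F jig [ 0.2 -0.7] -0.3 w 0.004
```

View pics/w5.png

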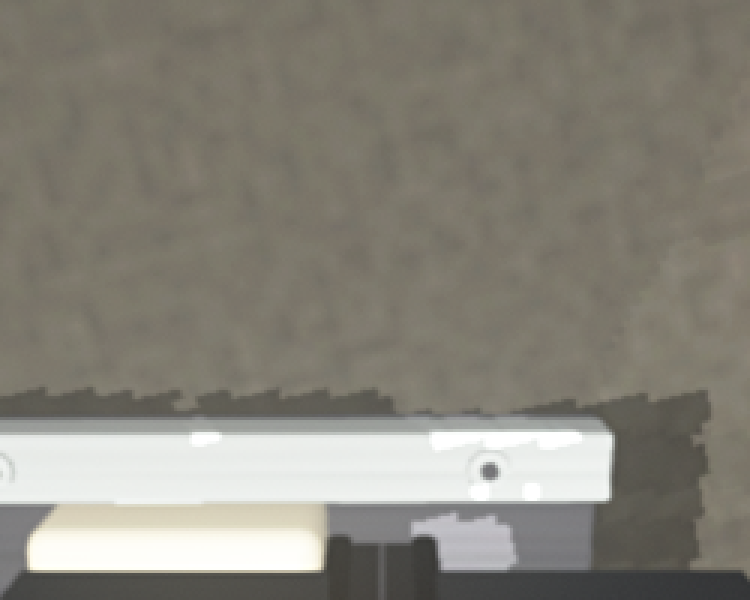

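Fingers contact the block's end face (crop column 326) and the block is still on the rail. Sliding on with a slight bias to the rail.

Call:
drive_tool(commands=[[[0, 0, 0, -0.006, 0, 0.0005, 1], [0, 0, 0, -0.006, 0, 0.0005, 1], [0, 0, 0, -0.006, 0, 0.0005, 1], [0, 0, 0, -0.006, 0, 0.0005, 1], [0, 0, 0, -0.006, 0, 0.0005, 1], [0, 0, 0, -0.006, 0, 0.0005, 1]]])

```text
time_s: 8.45
position: [601.7, -88.1, 12.3]
eef_rot: [-1.087, 1.384, -1.395]
contact_force: [-1.5, -0.5, -0.4]
width: 0.005
```

```bash
python3 -c "from h import *;tcp()"
```

```text
t 8.45 jig tcp [ 23.5 -63.9] z 12.3 yaw off -0.002 down [ 0.    -0.008 -1.   ] F jig [-1.3 -0.8] -0.4 w 0.005
```

Call:
drive_tool(commands=[[[0, 0, 0, -0.006, 0, 0.0003, 1], [0, 0, 0, -0.006, 0, 0.0003, 1], [0, 0, 0, -0.006, 0, 0.0003, 1], [0, 0, 0, -0.006, 0, 0.0003, 1], [0, 0, 0, -0.006, 0, 0.0003, 1], [0, 0, 0, -0.006, 0, 0.0003, 1], [0, 0, 0, -0.006, 0, 0.0003, 1], [0, 0, 0, -0.006, 0, 0.0003, 1]]])

```text
time_s: 9.25
position: [616.7, -37.7, 11.6]
eef_rot: [-1.088, 1.384, -1.395]
contact_force: [-0.8, -1.0, -0.2]
width: 0.006
```

```bash
python3 - <<'E'
from h import *
tcp(); f=r.grab_frame("wrist"); cv2.imwrite("pics/w6.png",f[60:260,50:300,::-1].repeat(3,0).repeat(3,1))
E
```

```text
t 9.25 jig tcp [ 25.9 -11.3] z 11.6 yaw off -0.002 down [-0.    -0.008 -1.   ] F jig [-0.5 -1.2] -0.2 w 0.006
```

View pics/w6.png

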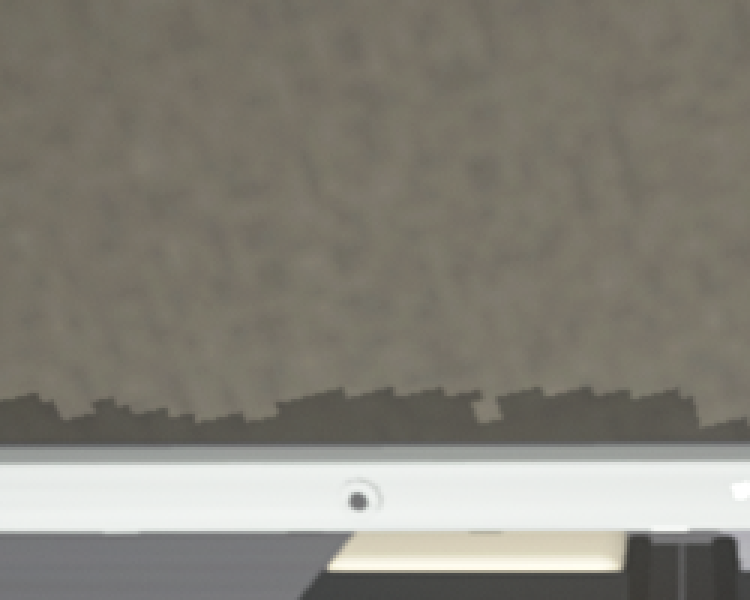

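Block still flush with the rail and in full contact with the fingers. Continuing.

Call:
drive_tool(commands=[[[0, 0, 0, -0.006, -0.0001, -0.0002, 1], [0, 0, 0, -0.006, -0.0001, 0, 1], [0, 0, 0, -0.006, -0.0001, 0, 1], [0, 0, 0, -0.006, -0.0001, 0, 1], [0, 0, 0, -0.006, -0.0001, 0, 1], [0, 0, 0, -0.006, -0.0001, 0, 1], [0, 0, 0, -0.005, -0.0001, 0, 1], [0, 0, 0, -0.005, -0.0001, 0, 1]]])

```text
time_s: 10.1
position: [630.0, 12.0, 12.3]
eef_rot: [-1.085, 1.382, -1.394]
contact_force: [-0.1, -1.1, 0.1]
width: 0.006
```

```bash
python3 -c "from h import *;tcp()"
```

```text
t 10.1 jig tcp [26.8 40.1] z 12.3 yaw off -0.001 down [ 0.003 -0.007 -1.   ] F jig [ 0.2 -1.1] 0.1 w 0.006
```

Call:
drive_tool(commands=[[[0, 0, 0, -0.004, 0, -0.0002, 1], [0, 0, 0, -0.004, 0, -0.0002, 1], [0, 0, 0, -0.004, 0, -0.0002, 1], [0, 0, 0, -0.004, 0, 0, 1], [0, 0, 0, -0.003, 0, 0, 1], [0, 0, 0, -0.003, 0, 0, 1]]])

```text
time_s: 10.7
position: [635.8, 35.6, 12.3]
eef_rot: [-1.084, 1.381, -1.395]
contact_force: [-1.2, -1.6, -0.6]
width: 0.011
```

```bash
python3 -c "from h import *;tcp()"
```

```text
t 10.7 jig tcp [26.7 64.4] z 12.3 yaw off -0.001 down [ 0.004 -0.007 -1.   ] F jig [-0.8 -1.8] -0.6 w 0.011
```

Call:
drive_tool(commands=[[[0, 0, 0, -0.002, 0, 0, 1], [0, 0, 0, -0.002, 0, 0, 1], [0, 0, 0, -0.002, 0, 0, 1], [0, 0, 0, -0.002, 0, 0, 1]]])

```text
time_s: 11.1
position: [637.0, 41.5, 12.5]
eef_rot: [-1.09, 1.381, -1.396]
contact_force: [-0.2, -10.1, 1.4]
width: 0.004
```

```bash
python3 -c "from h import *;tcp()"
```

```text
t 11.1 jig tcp [26.5 70.4] z 12.5 yaw off -0.001 down [ 0.001 -0.011 -1.   ] F jig [ 2.2 -9.8] 1.4 w 0.004
```

Reached the stop at the predicted place with about 10 N. One more press, then back off and lift for a look.

Call:
drive_tool(commands=[[[0, 0, 0, -0.003, 0, 0.0005, 1], [0, 0, 0, -0.003, 0, 0.0005, 1], [0, 0, 0, 0.005, 0, -0.0005, 1], [0, 0, 0, 0.008, 0, -0.001, 1], [0, 0, 0, 0.005, -0.01, 0, 1], [0, 0, 0, 0, -0.03, 0, 1], [0, 0, 0, 0, -0.045, -0.01, 1], [0, 0, 0, 0, -0.045, -0.04, 1], [0, 0, 0, 0, -0.03, -0.045, 1], [0, 0, 0, 0, 0, -0.03, 1]]])

```text
time_s: 12.1
position: [521.1, 53.8, 171.2]
eef_rot: [-1.092, 1.384, -1.403]
contact_force: [1.2, 0.8, 0.6]
width: 0.007
```

Call:
drive_tool(commands=[[[0, 0, 0, 0, 0, 0, 1], [0, 0, 0, 0, 0, 0, 1]]])

```text
time_s: 12.3
position: [518.6, 54.7, 175.1]
eef_rot: [-1.087, 1.381, -1.4]
contact_force: [0.8, -0.1, -0.5]
width: 0.006
```

```bash
python3 - <<'E'
from h import *
tcp(); s=r.observe(); f=r.grab_frame("wrist"); c=cam("wrist",s)
cv2.imwrite("pics/w7.png",f[:,:,::-1])
t=r.grab_frame("top"); cv2.imwrite("pics/t7.png",t[:,:,::-1])
a=cv2.imread("pics/top0.png"); d=cv2.absdiff(t[:,:,::-1],a).max(2)
for n,(u,v) in dict(stopper=(328,158),vial=(284,154),dish=(227,156),forceps=(390,271),red=(377,211)).items(): print(n,np.percentile(d[v-10:v+10,u-12:u+12],95))
np.save("w7.npy",f)
E
```

```text
t 12.3 jig tcp [-91.6  54.6] z 175.1 yaw off -0.004 down [ 0.003 -0.012 -1.   ] F jig [0.8 0.1] -0.5 w 0.006
stopper 44.0
vial 46.0
dish 47.0
forceps 41.0
red 48.0
```

View pics/w7.png

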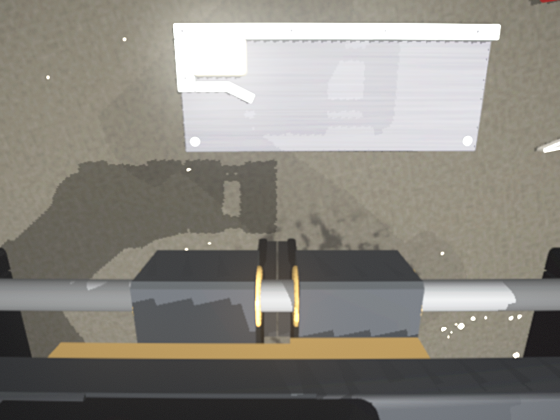

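The block is in the pocket (px 185–246, 40–77). Measuring its edges, and checking the bystanders by position since the exposure changed.

```bash
python3 - <<'E'
from h import *
f=np.load("w7.npy");c=cam("wrist")
o,nx,d=np.load("jig.npy");J=np.c_[nx,d]
g=cv2.GaussianBlur(f.min(2).astype(float),(1,3),0)
g=f.astype(float).mean(2)
for row in (45,52,60,68):
    k=np.argmin(np.diff(g[row,236:256]))+236+.5; print("right edge",row,k,((ray(c,[(k,row)],28)[0,:2]-o)@J).round(1))
for col in (200,208,216,224,232,240):
    k=np.argmin(np.diff(g[68:86,col]))+68+.5; print("front edge",col,k,((ray(c,[(col,k)],28)[0,:2]-o)@J).round(1))
# rail back check
for col in (300,400,480):
    k=np.argmax(np.diff(g[10:35,col]))+10+.5; print("rail back",col,((ray(c,[(col,k)],16)[0,:2]-o)@J).round(1))
a=cv2.imread("pics/top0.png",0);t=cv2.imread("pics/t7.png",0)
for n,(u,v) in dict(stopper=(328,158),vial=(284,154),dish=(227,156),forceps=(390,271),red=(377,211)).items():
    m=cv2.matchTemplate(t[v-24:v+24,u-34:u+34],a[v-16:v+16,u-26:u+26],5); print(n,cv2.minMaxLoc(m)[1:4:2],"expect (8,8)")
cv2.imwrite("pics/w7c.png",cv2.resize(f[15:110,165:285,::-1],None,fx=6,fy=6,interpolation=cv2.INTER_CUBIC))
E
```

```text
right edge 45 246.5 [32.2 76.7]
right edge 52 246.5 [26.8 76.9]
right edge 60 246.5 [20.6 77. ]
right edge 68 246.5 [14.4 77.2]
front edge 200 75.5 [  8.7 116.4]
front edge 208 75.5 [  8.6 109.7]
front edge 216 75.5 [  8.6 103. ]
front edge 224 75.5 [ 8.5 96.3]
front edge 232 75.5 [ 8.5 89.6]
front edge 240 75.5 [ 8.5 82.8]
rail back 300 [51.6 32. ]
rail back 400 [ 51.8 -53. ]
rail back 480 [  51.5 -122.2]
stopper (0.9979060888290405, (8, 8)) expect (8,8)
vial (0.9877520799636841, (8, 8)) expect (8,8)
dish (0.9959458708763123, (8, 8)) expect (8,8)
forceps (0.998546838760376, (8, 8)) expect (8,8)
red (0.9943072199821472, (8, 8)) expect (8,8)
```

View pics/w7c.png

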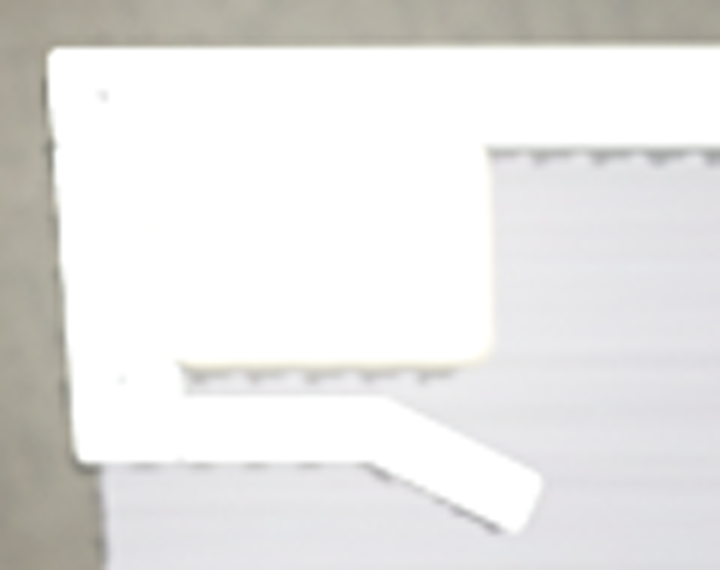

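```bash
python3 - <<'E'
from h import *
f=np.load("w7.npy");c=cam("wrist");o,nx,d=np.load("jig.npy");J=np.c_[nx,d];g=f.astype(float).mean(2)
for row in (28,32): 
    a=np.argmax(np.diff(g[row,165:185]))+165.5; b=np.argmin(np.diff(g[row,485:510]))+485.5
    print("rail ends",((ray(c,[(a,row),(b,row)],16)[:,:2]-o)@J).round(1).tolist())
for row in (45,60,75):
    a=np.argmax(np.diff(g[row,165:190]))+165.5; print("stop outer",((ray(c,[(a,row)],16)[0,:2]-o)@J).round(1))
col=(300,400); 
for k0 in col:
    k=np.argmin(np.diff(g[34:46,k0]))+34.5; print("rail inner",((ray(c,[(k0,k)],16)[0,:2]-o)@J).round(1))
for col in (202,215,225):
    k=np.argmax(np.diff(g[77:88,col]))+77.5; print("guide inner top",((ray(c,[(col,k)],16)[0,:2]-o)@J).round(1))
E
```

```text
rail ends [[47.8, 139.7], [48.2, -140.7]]
rail ends [[44.7, 139.9], [45.0, -140.3]]
stop outer [ 34.4 139.9]
stop outer [ 22.4 140. ]
stop outer [ 10.2 140.1]
rail inner [39.1 31.8]
rail inner [ 38.4 -54.2]
guide inner top [  5.5 117.3]
guide inner top [  5.4 105.9]
guide inner top [ 5.3 97.1]
```

Correcting for the visible side faces (about 1.6 mm of parallax), the block's edges lie at jig x ≈ 10.2 and y ≈ 78.7. The nominal values for fully home are 10 and 79, and the block is square.

```bash
python3 -c "
from rig import r
print(r.sign_off())"
```

```text
the job is handed in; nothing more can be done
None
```

The block is home in the corner pocket, and I handed the job in at about 12.4 s of the 42 s allowed. I pushed it flat against the rail near where it stood, then slid it along the rail with the closed fingertips. It met the stop at about 10 N, and I then backed off so the arm touches nothing.

- **Position:** the wrist picture puts the block's near edge at jig x ≈ 10.2 mm and its right end at y ≈ 78.7 mm. Fully home is 10 and 79. The edges are parallel to the jig within the measurement.
- **Raw readings:** these were 8.6 and 77 mm, about 2 mm off. The block's visible side faces explain that, and the figures above are corrected for it.
- **Sliding along the rail:** I checked this in two pictures on the way, and the block was flush in both. I took no picture of the last stretch before the pocket.
- **Other objects:** the stopper, vial, dish, forceps and red block show no shift between the first and last top pictures.
- **Forces:** the most I read was about 10 N, but I read the force only at the end of each move. I took no reading during the last press against the stop.

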